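# Index the culture plate to its third sector and hold it

## Robot

A 6-joint arm with a two-finger parallel gripper is mounted at the origin on a cart in front of the work surface, level with it; the furniture and walls round the work are solid. World frame = base frame: x ahead of the robot, y to its left, z up, the work surface at z = 0. Lengths are in m, angles in degrees, forces in N, time in s.
With the tool pointing down it reaches from about 0.4 to 0.825 m from the base axis. Payload 7 kg.
Tool frame: the origin (TCP) lies midway between the tips of the shut fingers; the grasp point (between the pads) lies 19 mm behind it; z points along the fingers, y is the line along which they close (so a half turn about z gives the same grasp; the last joint's range is limited). The gripper opens to 88 mm and grips with 3 to 60 N. Pads are 19 mm wide; open, the fingers measure 130 mm over their backs; the gripper's body (78 mm by 193 mm) begins 47 mm behind the grasp point.
Start: joints at [79.647, 20.546, 0.682, 0, -70.136, -16.507], TCP at [0.305, 0.602, 0.227] pointing down, gripper open.
Joint ranges: [-176.03, 176.03], [-82.01, 121.73], [-58.28, 71.71], [-173.87, 95.51], [-174.79, -0.11], [-173.66, 173.66]. Speed limits (degrees/s): [136.94, 136.94, 172.46, 180, 180, 180].

## Interface

Orientations are given as [roll, pitch, yaw] about the fixed x, y, z axes, in that order (R = Rz(yaw) Ry(pitch) Rx(roll)).
In Python, from plant import telemetry, viewer, workorder gives the robot as it stands. The module is installed in compiled form; this text tells all that it offers.
- The arm moves only by the tool carry_out, never from a script. Its argument "rows" is a list of rows, each a list of 6 numbers: the shift along the tool's x, y, z in m, then the turn, a rotation vector about the tool's x, y, z in rad. In form: [[tx, ty, tz, ax, ay, az], ...]. A call has 1 to 8 rows; each row is the pose to reach, as a shift and turn from the pose commanded when the call began, along the tool's axes at that moment; what a row does not reach only later rows make up. A row lasts 1/8 s, in which the tool goes at most 62.5 mm and 10.7 degrees, less where a joint would pass 70% of its speed; a pose out of reach is approached as far as the arm can. A call with a gripper value outside its range is refused whole. "grip" is the gripper's target within -1 to 1 (fully open at 1, half-way at 0, shut at -1), set as the call begins (left out, the last holds). The fingers move at their own pace and stop on an object; the grip force is fixed at half the most. Time passes only in rows, so rows that repeat a pose let the fingers close. It gives the time, the measured TCP pose, the force, the opening and the grip force at its end, in the units of the state.
- telemetry.get_obs(): the state, without advancing time (a new reading comes with each control period).
- viewer.snapshot(name): name is "scene" or "side" or "wrist"; returns the picture (400x640x3 uint8, red, green, blue); there is no depth.
- viewer.camera_info(name): a dict with "intrinsics" (3x3 intrinsics, pixels), "extrinsics" (4x4, takes a point from camera to world coordinates); the wrist camera has in their place "tool_from_camera" (4x4, takes a point from camera to tool coordinates, whose origin is the TCP and whose axes are the flange's). Camera axes: x right, y down, z forward; pixel columns grow to the right and rows downward; lengths in m; the calibration is good to about 2 mm. The wrist camera is an equidistant fisheye: a pixel r from the principal point sees the ray r / f radians off the axis. A picture is of the moment at which its call begins: read the wrist's pose just before it. camera_info takes no time and is no camera call.
- workorder.close_job(): hands the job in; it is judged then, once.
The state is a dict: "clock": time; "joint_pos": joint angles; "qvel": joint speeds; "tau": joint torques, N m; "tool_pos": TCP position; "orientation": TCP orientation; "force": force on the tool from outside, world axes, zero at the start; "moment": the same for the moment, N m; "opening": finger opening in m; "gripper_force": force on a finger pad.
Only numpy, scipy, OpenCV 4.12 (cv2) and the standard library are available. Lean on these libraries where they do the work, as an engineer would, in place of code of your own. Each camera call takes 0.05 s, during which the arm holds its last target. There are 200 camera calls.

## Task

The culture plate on the plate divider is to get its drops on the third sector. Press the divider's spring pedal right down to its stop so that it draws the parking bolt and let it come up again, then grip the bar knob and turn it clockwise, counting the clicks, from its parked position to the third click without running on past it. Finish with the knob still gripped there, keeping the plate steady for the person with the dropper; do not touch the culture plate or disturb the things standing round.

Things in the scene. Friction and masses are not known exactly. Their poses are not given: they have to be found in the camera images.
- divider: Plate divider, fixed: white base 140 x 276 mm, 33 mm high. Origin at the centre of its underside; x points back from its front (pedal side), y left. Knob axis at (0, -70) mm, platter with the culture plate at (0, +76) mm: 108 mm across, plate top 64 mm above the worktop. A steel rod with a ring (dropper guide, 108 mm high) stands at the back left corner and reaches over the plate.
- knob_grip (a point): Grip point of the knob, on its upright axis, 116 mm above the worktop: a black bar 56 long, 16 thick, from 90 to 131 mm high, on a skirt 52 mm across (80 to 90 high), above a pin plate 95 mm across (36 to 54 high). The point turns with the knob: x along the bar, y across its 16 mm, z up. Parked, the bar lies along the divider's x axis, white line to the front.
- index_knob (a joint): Knob angle, rad: 0 parked, growing clockwise from above. A spring plunger clicks into stops 22.5 degrees apart: first click 0.393, second 0.785, third 1.178, fourth 1.571; about 0.25 N m to turn; let go between stops it snaps to the nearer. With the parking bolt in it is locked, but for a little play. The platter turns with it one to one by a hidden belt.
- pedal_pad (a point): Centre of the pedal's ribbed rubber top, the point to press: 44 mm above the worktop at rest, 29 mm at the stop, 125 mm in front of the knob's axis. The pedal is a steel treadle 64 mm wide, 80 mm long, hinged at the base's front edge; its free end, towards the robot, rises at 16 degrees (level at the stop). The point moves with the pedal.
- pedal (a joint): Angle of the pedal, rad: 0 up at rest, 0.28 pressed down to its stop. The pad takes about 6 N to start and 11 N to reach the stop; it springs back up when let go.
- park_bolt (a joint): Travel of the parking bolt, a flat steel bar between pedal and pin plate, m: 0 in (knob locked), about 0.009 when drawn by the pedal at its stop; the knob is free from 0.007. It stays out when the pedal comes up.
- culture_plate: Covered culture plate, 90 mm across and 15 mm high, lying loose between three lugs on the platter and riding round with it. Origin at the centre of its underside. Not to be touched.
- desk_lamp: Fixed desk lamp to the right of the work, an obstacle: its thin arms come as near the work as y = -0.26 m in the room (at x = 0.48, 0.17 m above the worktop), and rise from there to a joint at (0.45, -0.52), 0.33 m high; the shade above that reaches 0.46 m. Pass on the robot's side of it.
- dropper: Bystander: dropping bottle, 44 mm across, 126 mm high, loose. Origin at the centre of its underside.
- spare_plate: Bystander: loose culture plate lying on the worktop, 90 mm across, 15 mm high. Origin at the centre of its underside.
- timer: Bystander: bench timer, 45 x 70 x 29 mm, loose. Origin at the centre of its underside.
- jar: Bystander: specimen jar with a screw lid, 64 mm across, 75 mm high, loose. Origin at the centre of its underside.

How it is judged (in metres and radians):
On the way, in this order (a step that is already met when the one before it is completed fails the run):
1. the pedal is pressed down to its stop and the parking bolt is drawn (value of joint pedal above 0.25 rad and value of joint park_bolt above 0.007 m), for 0.1 s.
2. the pedal is up again and the knob, gripped, is past its first click (value of joint pedal below 0.05 rad and value of joint index_knob above 0.32 rad and contact force between the fingers and index_knob above 1 N), for 0.1 s.
At the end, for the whole second after the job is handed in: The knob rests at its third stop (1.178 rad, within 0.08 rad), still, gripped between the fingers with more than 2 N; the pedal is up and the parking bolt is out (value of joint index_knob between 1.098 and 1.258 rad and velocity of joint index_knob between -0.05 and 0.05 rad/s and contact force between the fingers and index_knob above 2 N and distance between the grasp point and knob_grip below 0.03 m and value of joint pedal below 0.05 rad and value of joint park_bolt above 0.007 m); the arm keeps its last pose, push and grip.
It fails at once if the knob runs on past the third stop towards the fourth (value of joint index_knob above 1.42 rad).
It fails at once if the robot touches the culture plate (contact force between any of the arm, the fingers and culture_plate above 0.5 N).
It fails at once if a bystander is pushed away or knocked over (distance of any of dropper, spare_plate, timer, jar from where it was at the start of the episode above 0.02 m or angle between any of dropper, spare_plate, timer, jar's own z axis and vertical above 0.4 rad).
It also fails if it takes over 58 s, if anything falls off the work surface, if the arm or the gripper's body presses on something with over 40 N, if the wrist force passes 120 N, or if a joint passes its speed limit or range.

## Working session

There is one attempt and no reset: what is moved stays moved. The work goes in short steps, Python scripts to look and compute and a tool call to move; the robot and the scene stay as the last step left them, time stands still between calls to the robot, and variables do not carry over. Pictures are saved under pics/ and viewed, at most 10 in all, crops included, and the job is handed in when it is done.

Besides the shell and the picture viewer there is one more tool, called after ">>>" as name(argument=value, ...), one argument or row to a line, values as JSON. carry_out: Moves the arm, as the interface text tells. Its arguments: {"type":"object","properties":{"rows":{"type":"array"},"grip":{"type":"number"}},"required":["rows"]}

```bash
mkdir -p pics
python3 - <<'E'
from plant import telemetry, viewer
import cv2,numpy as np
print(telemetry.get_obs())
for n in ("scene","side"):
    im=viewer.snapshot(n); cv2.imwrite(f"pics/{n}0.png",im[:,:,::-1])
    i=viewer.camera_info(n); print(n,np.round(i["intrinsics"],2).tolist(),np.round(i["extrinsics"],4).tolist())
i=viewer.camera_info("wrist");print({k:np.round(v,4).tolist() if not isinstance(v,str) else v for k,v in i.items()})
E
```

```text
{'clock': 0.0, 'joint_pos': array([ 7.96497758e+01,  2.05919317e+01,  6.35081808e-01, -2.11304185e-02,
       -7.01354235e+01, -1.65068920e+01]), 'qvel': array([ 0.04901157, -0.04270553,  0.03706459,  0.01052148, -0.06792791,
       -0.04906696]), 'tau': array([ 6.50367638e-04, -5.82714164e+01,  2.93042511e+01,  6.99714705e+00,
        6.67290558e-03, -1.60158006e-04]), 'tool_pos': array([0.30474207, 0.60175694, 0.22562384]), 'orientation': array([ 1.79905885e+02, -7.17510497e-03, -2.68643064e+01]), 'force': array([ 0.70400513, -0.31408256,  0.61977317]), 'moment': array([0.0339813 , 0.01007497, 0.00632228]), 'gripper_force': 0.0, 'opening': 0.0878585038674378}
scene [[474.37, 0.0, 317.74], [0.0, 474.37, 198.6], [0.0, 0.0, 1.0]] [[-0.4709, -0.3743, 0.7988, -0.9468], [-0.882, 0.1845, -0.4335, 0.7463], [0.0148, -0.9088, -0.417, 0.8827], [0.0, 0.0, 0.0, 1.0]]
side [[393.99, 0.0, 315.22], [0.0, 393.99, 199.65], [0.0, 0.0, 1.0]] [[0.3574, 0.6342, -0.6856, 1.613], [0.9338, -0.2549, 0.251, -0.4491], [-0.0156, -0.7299, -0.6833, 1.1413], [0.0, 0.0, 0.0, 1.0]]
{'intrinsics': [[309.7069, 0.0, 320.6514], [0.0, 309.7069, 194.5529], [0.0, 0.0, 1.0]], 'tool_from_camera': [[-0.0002, -0.9649, -0.2625, 0.0705], [1.0, -0.0004, 0.0007, -0.0004], [-0.0008, -0.2625, 0.9649, -0.1585], [0.0, 0.0, 0.0, 1.0]]}
```

View pics/scene0.png

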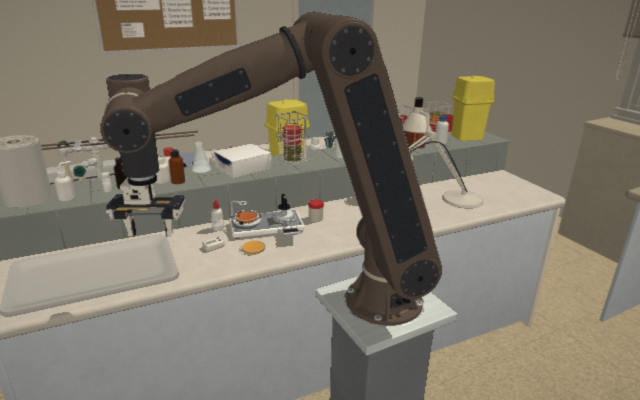

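View pics/side0.png

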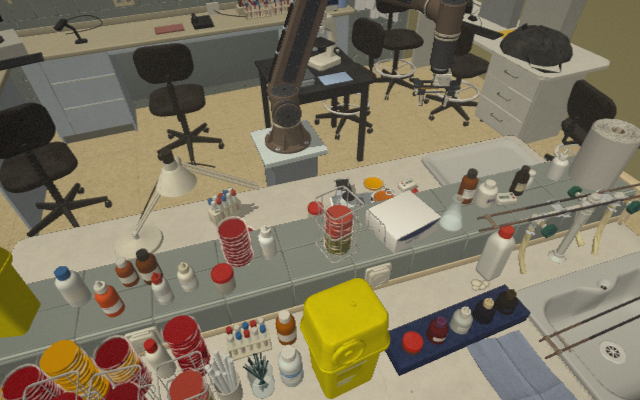

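The scene shows the divider near (266,222) with the knob at about (285,205), spare plate (254,247), timer (213,243), dropper (217,215) and jar (316,210). In the side view the divider is mostly hidden. I'll enlarge the scene view.

```bash
cat > h.py <<'E'
import numpy as np,cv2
from scipy.spatial.transform import Rotation as R
from plant import telemetry, viewer
def ray(n,u,v,pose=None):
    i=viewer.camera_info(n);K=i["intrinsics"]
    x=(u-K[0,2])/K[0,0];y=(v-K[1,2])/K[1,1]
    if n=="wrist":
        r=np.hypot(x,y);d=np.array([x/r*np.sin(r),y/r*np.sin(r),np.cos(r)]) if r>0 else np.array([0,0,1.])
        T=np.eye(4);T[:3,:3]=R.from_euler('xyz',pose[1],degrees=True).as_matrix();T[:3,3]=pose[0]
        E=T@i["tool_from_camera"]
    else: d=np.array([x,y,1]);E=i["extrinsics"]
    return E[:3,3],E[:3,:3]@d
def at(n,u,v,z,pose=None):
    o,d=ray(n,u,v,pose);return o+d*(z-o[2])/d[2]
E
python3 - <<'E'
from h import *
im=cv2.imread("pics/scene0.png")[185:265,190:340]
cv2.imwrite("pics/c0.png",cv2.resize(im,(750,400),interpolation=cv2.INTER_CUBIC))
for nm,u,v,z in (("knob",285,199,.131),("plate",247,217,.064),("spare",254,247,.015),("timer",213,243,.03),("jar",316,204,.075),("dropper",217,205,.126)): print(nm,at("scene",u,v,z).round(3))
E
```

```text
knob [0.545 0.078 0.131]
plate [0.593 0.215 0.064]
spare [0.45  0.244 0.015]
timer [0.517 0.373 0.03 ]
jar [ 0.558 -0.063  0.075]
dropper [0.617 0.32  0.126]
```

View pics/c0.png

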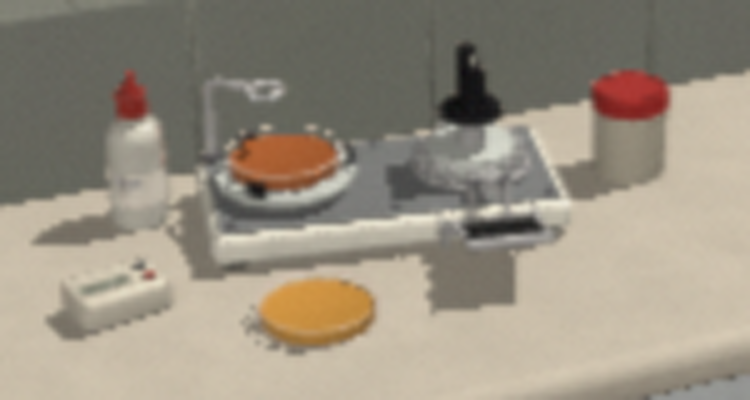

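The crop shows the knob top near scene pixel (283,194) and the pedal pad near (291,231). The divider is yawed about -19°. I'll move to a wrist-camera view above it.

>>> carry_out(
  rows=[
    [0.025, 0.022, -0.01, 0, 0, -0.02],
    [0.07, 0.063, -0.025, 0, 0, -0.04],
    [0.115, 0.103, -0.04, 0, 0, -0.06],
    [0.16, 0.144, -0.05, 0, 0, -0.08],
    [0.205, 0.184, -0.054, 0, 0, -0.1],
    [0.25, 0.224, -0.054, 0, 0, -0.12],
    [0.29, 0.26, -0.054, 0, 0, -0.14],
    [0.32, 0.287, -0.054, 0, 0, -0.14],
  ],
  grip=-1,
)

```text
clock: 1.1
tool_pos: [0.461, 0.1994, 0.2806]
orientation: [-180.0, 0.0, -18.9]
force: [0.9, 0.6, 0.0]
opening: 0.0134
gripper_force: 0.0
```

>>> carry_out(
  rows=[
    [0.035, 0.025, 0, 0, 0, 0],
    [0.065, 0.047, 0, 0, 0, 0],
    [0.085, 0.06, 0, 0, 0, 0],
    [0.085, 0.06, 0, 0, 0, 0],
    [0.085, 0.06, 0, 0, 0, 0],
  ],
)

```text
clock: 1.72
tool_pos: [0.5215, 0.1174, 0.2802]
orientation: [180.0, 0.0, -18.9]
force: [-0.0, -0.2, -0.3]
opening: 0.0004
gripper_force: 0.0
```

Run:
```python
from h import *
o=telemetry.get_obs();print(o["clock"],o["tool_pos"],o["orientation"],o["joint_pos"].round(1),o["opening"],o["force"])
im=viewer.snapshot("wrist");cv2.imwrite("pics/w0.png",im[:,:,::-1])
```

```text
1.725 [0.52151466 0.117393   0.28024014] [ 1.79981616e+02  3.26579330e-02 -1.88610941e+01] [ 33.7   5.4 -12.   -0.  -72.5  37.4] 0.0003532502536786135 [-0.02198444 -0.1889779  -0.33417843]
```

View pics/w0.png

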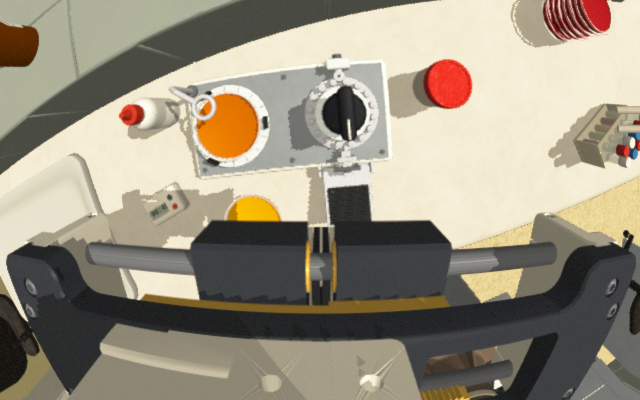

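The wrist view shows the base's top corners near (193,85), (386,61), (389,158) and (203,177), the bar from (345,88) to (349,140), and the pedal pad from (330,185) down past the gripper.

Run:
```python
from h import *
im=cv2.imread("pics/w0.png");P=([0.52151,0.11739,0.28024],[179.98,0.03,-18.86])
g=cv2.cvtColor(im,cv2.COLOR_BGR2GRAY)
# plate
hsv=cv2.cvtColor(im,cv2.COLOR_BGR2HSV)
m=cv2.inRange(hsv,(5,150,120),(22,255,255))
for c in cv2.findContours(m,0,1)[0]:
    if cv2.contourArea(c)>300: print("orange",cv2.minEnclosingCircle(c),cv2.boundingRect(c))
c=[at("wrist",u,v,.033,P)[:2] for u,v in((193,85),(386,61),(389,158),(203,177))]
print(np.round(c,3),"center",np.mean(c,0))
for a,b in((0,1),(1,2),(2,3),(3,0)): print(np.linalg.norm(c[a]-c[b]),np.degrees(np.arctan2(*(c[a]-c[b])[::-1])))
m=(g<60).astype(np.uint8); m[:, :300]=0;m[:,400:]=0;m[160:]=0
n,l,s,ce=cv2.connectedComponentsWithStats(m)
for i in range(1,n):
    if s[i,4]>100: print(s[i],ce[i],at("wrist",*ce[i],.1,P))
for u,v in((345,88),(349,140)):print("bar",at("wrist",u,v,.131,P))
print("plate",at("wrist",228,127,.064,P),"jar",at("wrist",448,84,.075,P))
print("pad top edge",at("wrist",330,187,.033,P),at("wrist",370,184,.033,P))
cv2.imwrite("pics/c1.png",cv2.resize(im[40:230,180:400],None,fx=3.1,fy=3.1,interpolation=cv2.INTER_CUBIC))
```

```text
orange ((295.0, 302.0), 153.02951049804688) (142, 295, 307, 18)
orange ((253.5, 217.5), 25.739173889160156) (228, 197, 52, 25)
orange ((227.17822265625, 125.57425689697266), 31.849605560302734) (197, 94, 61, 64)
[[ 0.686  0.245]
 [ 0.627 -0.009]
 [ 0.502  0.027]
 [ 0.561  0.278]] center [0.59416463 0.13535357]
0.2605787410077418 76.86944210653826
0.1301172964438539 -16.04017370196159
0.2583534018342713 -103.26419174038637
0.12942108212025638 164.9305483542097
[ 323   86   42   54 1452] [343.48484848 112.11639118] [0.58044172 0.07118032 0.1       ]
bar [0.60351201 0.0642665  0.131     ]
bar [0.55303216 0.07689719 0.131     ]
plate [0.61066305 0.2080551  0.064     ] jar [ 0.57657087 -0.06586303  0.075     ]
pad top edge [0.48949948 0.11497813 0.033     ] [0.47595123 0.06214946 0.033     ]
```

View pics/c1.png

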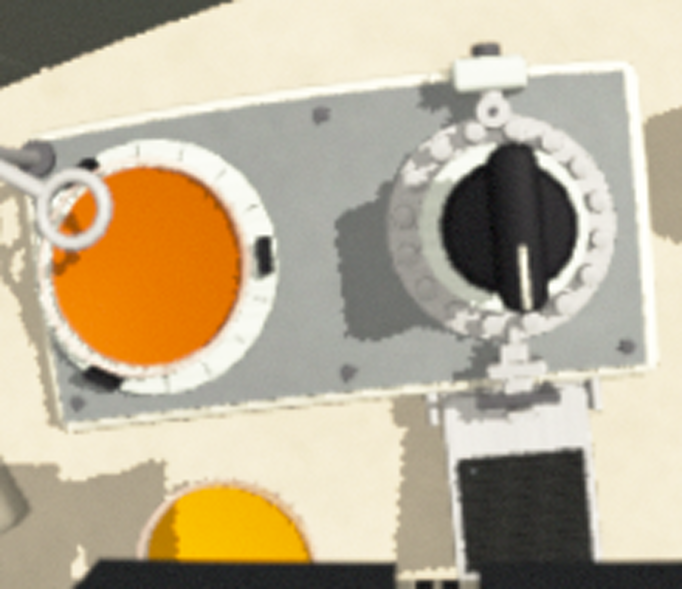

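The knob axis is at about (0.579, 0.070), the yaw is about -14°, and the pedal pad is at about (0.458, 0.100). I'll move above the pedal with the fingers shut.

>>> carry_out(
  rows=[
    [-0.02, 0.014, 0.03, 0, 0, -0.03],
    [-0.0545, 0.037, 0.06, 0, 0, -0.085],
    [-0.0545, 0.037, 0.115, 0, 0, -0.085],
    [-0.0545, 0.037, 0.165, 0, 0, -0.085],
    [-0.0545, 0.037, 0.2, 0, 0, -0.085],
    [-0.0545, 0.037, 0.21, 0, 0, -0.085],
    [-0.0545, 0.037, 0.21, 0, 0, -0.085],
  ],
)

```text
clock: 2.65
tool_pos: [0.4584, 0.1004, 0.0709]
orientation: [180.0, 0.0, -13.9]
force: [-0.1, 0.8, 0.4]
opening: 0.0004
gripper_force: 0.0
```

Run:
```python
from h import *
o=telemetry.get_obs();print(o["clock"],o["tool_pos"].tolist(),o["orientation"].tolist(),o["force"])
im=viewer.snapshot("wrist");cv2.imwrite("pics/w1.png",im[:,:,::-1])
```

```text
2.65 [0.4584493289808425, 0.10035443142117992, 0.07089338051928491] [179.97373845444505, 0.0023450529200510968, -13.909925689468873] [-0.05352879  0.82898948  0.42830624]
```

View pics/w1.png

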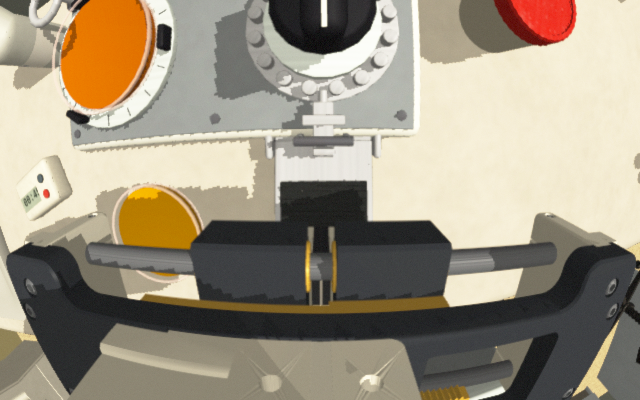

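The view shows the fingers (321) centred on the pedal (about 324) and square to it. I'll press now.

>>> carry_out(
  rows=[
    [0, 0, 0.015, 0, 0, 0],
    [0, 0, 0.025, 0, 0, 0],
    [0, 0, 0.031, 0, 0, 0],
    [0, 0, 0.036, 0, 0, 0],
    [0, 0, 0.04, 0, 0, 0],
    [0, 0, 0.043, 0, 0, 0],
    [0, 0, 0.043, 0, 0, 0],
  ],
)

```text
clock: 3.58
tool_pos: [0.4576, 0.1001, 0.0286]
orientation: [-180.0, 0.0, -14.0]
force: [-9.8, 3.7, 13.5]
opening: 0.001
gripper_force: 7.0
```

>>> carry_out(
  rows=[
    [0, 0, 0.001, 0, 0, 0],
    [0, 0, 0.002, 0, 0, 0],
    [0, 0, 0.003, 0, 0, 0],
    [0, 0, 0.003, 0, 0, 0],
    [0, 0, 0.003, 0, 0, 0],
  ],
)

```text
clock: 4.2
tool_pos: [0.4577, 0.1002, 0.0279]
orientation: [-180.0, -0.0, -13.9]
force: [-22.4, 4.3, 48.7]
opening: 0.0006
gripper_force: 24.2
```

It's on the stop, with a sharp rise in force. Releasing and lifting to look at the knob.

>>> carry_out(
  rows=[
    [0, 0, -0.01, 0, 0, 0],
    [0, 0, -0.03, 0, 0, 0],
    [0, 0, -0.08, 0, 0, 0],
    [0.02, 0, -0.135, 0, 0, 0],
    [0.04, 0, -0.17, 0, 0, 0],
    [0.05, 0, -0.18, 0, 0, 0],
    [0.05, 0, -0.18, 0, 0, 0],
    [0.05, 0, -0.18, 0, 0, 0],
  ],
  grip=-1,
)

```text
clock: 5.2
tool_pos: [0.5057, 0.0875, 0.2032]
orientation: [179.9, 0.1, -14.0]
force: [0.5, 0.1, 0.2]
opening: 0.0002
gripper_force: 0.0
```

Run:
```python
from h import *
o=telemetry.get_obs();P=(o["tool_pos"],o["orientation"]);print(o["clock"],P[0].tolist(),P[1].tolist(),o["force"])
im=viewer.snapshot("wrist");cv2.imwrite("pics/w2.png",im[:,:,::-1])
g=im.max(2)
m=(g<60).astype(np.uint8); m[200:]=0;m[:,:250]=0;m[:,400:]=0
n,l,s,ce=cv2.connectedComponentsWithStats(m)
for i in range(1,n):
    if s[i,4]>100: print(s[i],ce[i],at("wrist",*ce[i],.1,P))
```

```text
5.2 [0.5056970389099484, 0.08750235760694428, 0.20320637790128265] [179.9263956464899, 0.11333327986860071, -13.990002949837837] [0.52214131 0.08981926 0.21388229]
[ 292   70   56   72 2530] [319.50711462 105.04189723] [0.58006759 0.06999494 0.1       ]
```

View pics/w2.png

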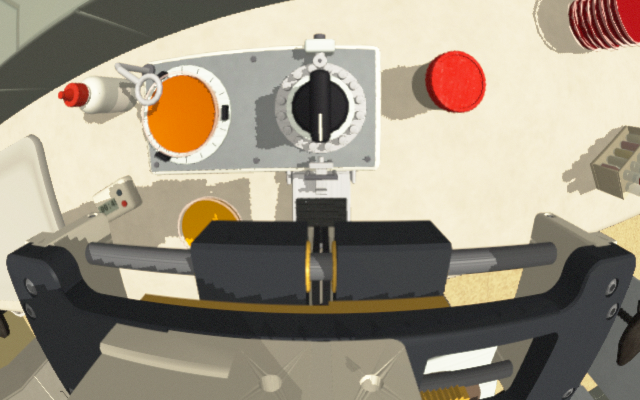

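The bar is centred in column with the tool (320 against 321) and square to it. I'll check the fore-aft distance from the bar ends and the base edges.

Run:
```python
from h import *
P=([0.505697,0.087502,0.203206],[179.926,0.113,-13.99])
ex=np.array([.9703,-.2417])
f=lambda u,v,z:round(float((at("wrist",u,v,z,P)[:2]-np.array(P[0][:2]))@ex),4)
print("bar",f(320,70,.131),f(321,141,.127),"base",f(350,47,.033),f(350,170,.033),"pinplate",f(322,63,.054),f(322,154,.054))
```

```text
bar 0.102 0.0485 base 0.1409 0.0082 pinplate 0.1195 0.0285
```

>>> carry_out(
  rows=[
    [0.03, 0, 0, 0, 0, 0],
    [0.06, 0, 0, 0, 0, 0],
    [0.075, 0, 0, 0, 0, 0],
    [0.075, 0, 0.03, 0, 0, 0],
    [0.075, 0, 0.07, 0, 0, 0],
    [0.075, 0, 0.095, 0, 0, 0],
    [0.075, 0, 0.105, 0, 0, 0],
    [0.075, 0, 0.105, 0, 0, 0],
  ],
  grip=0.2,
)

```text
clock: 6.25
tool_pos: [0.5792, 0.0697, 0.0992]
orientation: [179.9, 0.1, -14.0]
force: [-0.2, 0.3, 1.6]
opening: 0.0526
gripper_force: 0.0
```

>>> carry_out(
  rows=[
    [0, 0, 0, 0, 0, 0],
    [0, 0, 0, 0, 0, 0],
    [0, 0, 0, 0, 0, 0],
    [0, 0, 0, 0, 0, 0],
    [0, 0, 0, 0, 0, 0],
    [0, 0, 0, 0, 0, 0],
  ],
  grip=-1,
)

```text
clock: 7.0
tool_pos: [0.5797, 0.0697, 0.0998]
orientation: [180.0, -0.0, -14.0]
force: [-1.5, 0.2, 2.8]
opening: 0.016
gripper_force: 30.0
```

>>> carry_out(
  rows=[
    [0, 0, 0, 0, 0, 0.05],
    [0, 0, 0, 0, 0, 0.1],
    [0, 0, 0, 0, 0, 0.15],
    [0, 0, 0, 0, 0, 0.2],
    [0, 0, 0, 0, 0, 0.25],
    [0, 0, 0, 0, 0, 0.3],
    [0, 0, 0, 0, 0, 0.35],
    [0, 0, 0, 0, 0, 0.39],
  ],
)

```text
clock: 8.0
tool_pos: [0.5796, 0.0694, 0.0998]
orientation: [180.0, -0.0, -36.4]
force: [-1.0, -0.1, 3.7]
opening: 0.0155
gripper_force: 30.0
```

Run:
```python
from h import *
o=telemetry.get_obs();print(o["tool_pos"],o["orientation"],o["force"],o["moment"],o["joint_pos"].round(1),o["opening"])
```

```text
[0.57961174 0.06944223 0.09981377] [ 1.79990201e+02 -8.07336657e-03 -3.64130438e+01] [-0.95665005 -0.08097858  3.69261147] [-0.32417459  0.35799027  0.15202769] [ 26.   18.5 -20.5   0.  -51.   27.6] 0.015548947047138452
```

The knob is turning freely: low moment, first click reached. Carrying on to the second, then the third.

>>> carry_out(
  rows=[
    [0, 0, 0, 0, 0, 0],
    [0, 0, 0, 0, 0, 0.07],
    [0, 0, 0, 0, 0, 0.14],
    [0, 0, 0, 0, 0, 0.21],
    [0, 0, 0, 0, 0, 0.28],
    [0, 0, 0, 0, 0, 0.34],
    [0, 0, 0, 0, 0, 0.39],
    [0, 0, 0, 0, 0, 0.39],
  ],
)

```text
clock: 9.0
tool_pos: [0.5795, 0.0693, 0.0998]
orientation: [180.0, -0.0, -58.6]
force: [-2.0, -2.6, 5.5]
opening: 0.0159
gripper_force: 30.0
```

>>> carry_out(
  rows=[
    [0, 0, 0, 0, 0, 0.05],
    [0, 0, 0, 0, 0, 0.11],
    [0, 0, 0, 0, 0, 0.17],
    [0, 0, 0, 0, 0, 0.23],
    [0, 0, 0, 0, 0, 0.29],
    [0, 0, 0, 0, 0, 0.35],
    [0, 0, 0, 0, 0, 0.39],
    [0, 0, 0, 0, 0, 0.395],
  ],
)

```text
clock: 10.0
tool_pos: [0.5793, 0.0692, 0.0998]
orientation: [180.0, -0.0, -81.2]
force: [-1.6, -1.9, 5.9]
opening: 0.0159
gripper_force: 30.0
```

>>> carry_out(
  rows=[
    [0, 0, 0, 0, 0, 0],
    [0, 0, 0, 0, 0, 0],
    [0, 0, 0, 0, 0, 0],
    [0, 0, 0, 0, 0, 0],
  ],
)

```text
clock: 10.5
tool_pos: [0.5793, 0.0693, 0.0998]
orientation: [180.0, -0.0, -81.2]
force: [-1.5, -2.1, 6.2]
opening: 0.0159
gripper_force: 30.0
```

Run:
```python
from h import *
o=telemetry.get_obs();P=(o["tool_pos"],o["orientation"]);print(P,o["force"],o["moment"],o["gripper_force"],o["opening"],o["qvel"].round(2))
a=viewer.snapshot("scene")[150:270,180:340];b=viewer.snapshot("wrist")
a=cv2.resize(a,(640,480),interpolation=cv2.INTER_CUBIC)
cv2.imwrite("pics/f0.png",a[:,:,::-1]);cv2.imwrite("pics/f1.png",b[:,:,::-1])
```

```text
(array([0.57927187, 0.06926922, 0.09981605]), array([ 1.79961038e+02, -2.90341953e-02, -8.11992109e+01])) [-1.46269948 -2.12133726  6.2025059 ] [-0.82751432  0.97725779 -0.02695539] 29.967757165431976 0.015898827688154007 [-0.02  0.06 -0.01 -0.04 -0.08  0.02]
```

View pics/f0.png

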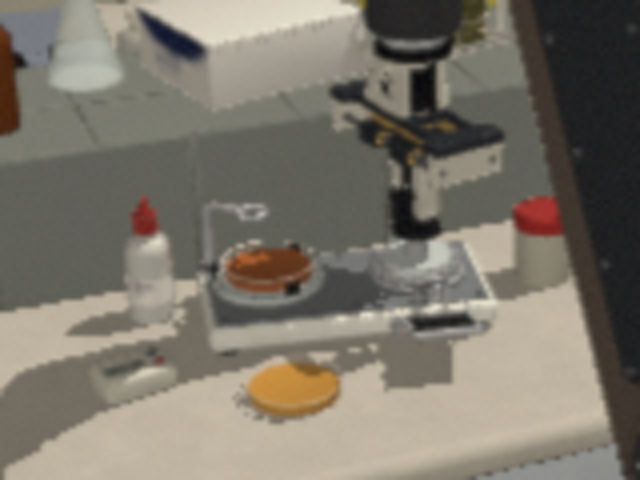

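View pics/f1.png

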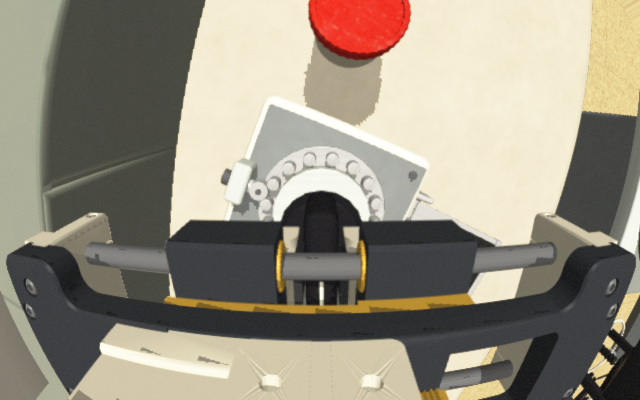

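The knob is held between the fingers and has turned 67.2° from parked, with a twisting moment near zero, so it sits in the third stop. The pedal is up and everything standing round is where it was. Handing in.

```bash
python3 -c "
from plant import workorder
print(workorder.close_job())"
```

```text
the job is handed in; nothing more can be done
None
```

The job is handed in: the pedal was pressed to its stop and released, and the knob was turned to the third click (67.2° by the wrist) and is still gripped there at 30 N; the hand-in returned no verdict.

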